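# Sweep the sorted shells off the table into the tub

## Robot

A 6-joint arm with a two-finger parallel gripper is mounted at the origin on the work surface. World frame = base frame: x ahead of the robot, y to its left, z up, the work surface at z = 0. Lengths are in m, angles in rad, forces in N, time in s.
With the tool pointing down it reaches from about 0.35 to 0.925 m from the base axis. Payload 6.4 kg.
Tool frame: the origin (TCP) lies midway between the tips of the shut fingers; the grasp point (between the pads) lies 19 mm behind it; z points along the fingers, y is the line along which they close (so a half turn about z gives the same grasp; the last joint's range is limited). The gripper opens to 85 mm and grips with 20 to 120 N. Pads are 22 mm wide; open, the fingers measure 114 mm over their backs; the gripper's body (76 mm by 85 mm) begins 54 mm behind the grasp point. The pads swing forward as they close: fully open they stand 13 mm farther back than shut.
Start: joints at [1.148, 0.245, 1.558, -0, 1.339, -0.174], TCP at [0.16, 0.63, 0.206] pointing down, gripper open.
Joint ranges: [-3.13, 3.13], [-1.02, 2.26], [0.13, 2.54], [-0.95, 4.09], [0.21, 2.88], [-2.74, 2.74]. Speed limits (rad/s): [2.57, 2.57, 3.14, 3.14, 3.14, 3.14].

## Interface

Orientations are given as a unit quaternion [w, x, y, z].
In Python, from station import robot, optics gives the robot as it stands.
- The arm moves only by the tool jog_arm, never from a script. Its argument "targets" is one flat list of numbers, 7 for each row, row after row: the shift along the tool's x, y, z in cm, then the turn, a rotation vector about the tool's x, y, z in degrees, then the finger opening in cm, from 0 to 8.54. In form: [tx, ty, tz, rx, ry, rz, hand, tx, ty, tz, rx, ry, rz, hand, ...]. A call has 1 to 20 rows; each row is the pose to reach, as a shift and turn from the pose commanded when the call began, along the tool's axes at that moment; what a row does not reach only later rows make up. A row lasts 1/10 s, in which the tool goes at most 50 mm and 8.59 degrees, less where a joint would pass 70% of its speed; a pose out of reach is approached as far as the arm can. A call with a gripper value outside its range is refused whole. The fingers move at their own pace and stop on an object; the grip force is fixed at half the most. Time passes only in rows, so rows that repeat a pose let the fingers close. It gives the time, the measured TCP pose, the force, the opening and the grip force at its end, in the units of the state.
- robot.read_state(): the state, without advancing time (a new reading comes with each control period).
- optics.read_camera(name): name is "side" or "top" or "wrist"; returns the picture (420x560x3 uint8, red, green, blue); there is no depth.
- optics.get_calibration(name): a dict with "fx", "fy", "cx", "cy" (pixels), "extrinsics" (4x4, takes a point from world to camera coordinates); the wrist camera has in their place "tool_from_camera" (4x4, takes a point from camera to tool coordinates, whose origin is the TCP and whose axes are the flange's). Camera axes: x right, y down, z forward; pixel columns grow to the right and rows downward; lengths in m; the calibration is good to about 2 mm. The wrist camera is an equidistant fisheye: a pixel r from the principal point sees the ray r / f radians off the axis. A picture is of the moment at which its call begins: read the wrist's pose just before it. get_calibration takes no time and is no camera call.
- robot.sign_off(): hands the job in; it is judged then, once.
The state is a dict: "clock": time; "joint_positions": joint angles; "qvel": joint speeds; "tau": joint torques, N m; "position": TCP position; "eef_rot": TCP orientation; "contact_force": force on the tool from outside, world axes, zero at the start; "ft_torque": the same for the moment, N m; "width": finger opening in m; "finger_force": force on a finger pad.
Only numpy, scipy, OpenCV 4.12 (cv2) and the standard library are available. Lean on these libraries where they do the work, as an engineer would, in place of code of your own. Each camera call takes 0.05 s, during which the arm holds its last target. There are 200 camera calls.

## Task

Sweep the four orange shell pieces across the white sorting table with the fingertips and over its open far edge, so that they all drop into the tub below. Push them gently along the table top and do not pinch them or pick them up; leave the grey shell pieces, the brush and everything else lying as they are.

Things in the scene. Friction and masses are not known exactly. Their poses are not given: they have to be found in the camera images.
- edge (a point): middle of the table's open far edge, at the height of the white top (z = 0). The edge is a straight line along y with no rim; the top ends there (35 mm thick) and beyond it is open air over the tub. Fixed
- tub_rim (a point): centre of the mouth of the shallow black rubber tub that stands on a wooden stool below the open far edge: mouth 290 mm across inside, rim 40 mm below the table top, 100 mm deep, its near part tucked under the table (this point lies 60 to 90 mm beyond the edge); its place along the edge changes. It stands firm and does not move when touched
- tub: the same tub; origin at the centre of its underside, 100 mm below the rim; z up; inner floor 6 mm above the origin, 246 mm across
- orange_a_mid (a point): orange shell piece with a cream spiral (to be swept), a round domed disc 40 mm across and 16 mm high, about 22 g, upright flank from 3 to 9 mm above its underside; this point is its centre, 8 mm up; z along its axis. Lies loose on the table, slides easily
- orange_b_mid (a point): orange shell piece with a cream spiral (to be swept), a round domed disc 40 mm across and 16 mm high, about 22 g, upright flank from 3 to 9 mm above its underside; this point is its centre, 8 mm up; z along its axis. Lies loose on the table, slides easily
- orange_c_mid (a point): orange shell piece with a cream spiral (to be swept), a round domed disc 40 mm across and 16 mm high, about 22 g, upright flank from 3 to 9 mm above its underside; this point is its centre, 8 mm up; z along its axis. Lies loose on the table, slides easily
- orange_d_mid (a point): orange shell piece with a cream spiral (to be swept), a round domed disc 40 mm across and 16 mm high, about 22 g, upright flank from 3 to 9 mm above its underside; this point is its centre, 8 mm up; z along its axis. Lies loose on the table, slides easily
- grey_a_mid (a point): dull grey shell piece (to be left alone), same shape and size as the orange ones: 40 mm across, 16 mm high; point at its centre, 8 mm up. Loose
- grey_b_mid (a point): dull grey shell piece (to be left alone), same shape and size as the orange ones: 40 mm across, 16 mm high; point at its centre, 8 mm up. Loose
- grey_c_mid (a point): dull grey shell piece (to be left alone), same shape and size as the orange ones: 40 mm across, 16 mm high; point at its centre, 8 mm up. Loose
- brush: wooden scrubbing brush lying bristles down, 170 mm long (its x), 58 mm wide, 42 mm high; origin at the centre of its underside. Loose, bystander
- loupe: black eyepiece loupe standing on its wide end, 36 mm across, 34 mm high; origin at the centre of its underside. Loose, bystander
- jar: amber glass jar with a brass lid, 72 mm across, 100 mm high; origin at the centre of its underside. Loose, bystander
- caliper: steel caliper with a black slide lying flat, 200 mm long (its x), 64 mm over the jaws, 11 mm high; origin on the underside, mid-way along the beam. Loose, bystander
- mug: white mug, 80 mm across, 92 mm high, handle at its +y; origin at the centre of its underside. Loose, bystander
Things that resemble listed ones, but are neither listed nor needed, are in the scene too. What is shaped like the part that bears orange_c_mid but purple is not meant.

How it is judged:
By the outcome, as a careful person would: the job done as asked, in the order asked, and still so for the second after the job is handed in, with the robot touching nothing.
It also fails if it takes over 54 s, if anything falls off the work surface, if the arm or the gripper's body presses on something with over 40 N, if the wrist force passes 120 N, or if a joint passes its speed limit or range.

## Working session

There is one attempt and no reset: what is moved stays moved. The work goes in short steps, Python scripts to look and compute and a tool call to move; the robot and the scene stay as the last step left them, time stands still between calls to the robot, and variables do not carry over. Pictures are saved under pics/ and viewed, at most 10 in all, crops included, and the job is handed in when it is done.

Besides the shell and the picture viewer there is one more tool, called after ">>>" as a command line: name --argument value ..., lists and objects as JSON in quotes. jog_arm: Moves the arm, as the interface text tells. Its arguments: {"type":"object","properties":{"targets":{"type":"array"}},"required":["targets"]}

```bash
mkdir -p pics; ls; python3 - <<'E'
from station import robot, optics
import cv2,numpy as np
s=robot.read_state();print(s['clock'],s['position'],s['eef_rot'],s['width'])
for n in('top','side'):
    im=optics.read_camera(n);cv2.imwrite(f'pics/{n}0.png',im[:,:,::-1]);
    c=optics.get_calibration(n);print(n,c['fx'],c['cx'],c['cy'],np.round(np.linalg.inv(c['extrinsics']),3).tolist())
E
```

```text
pics
0.0 [0.15981252 0.62940958 0.20477614] [-2.78254758e-04  1.24088624e-01  9.92270660e-01 -9.34740913e-04] 0.08524618184045982
top 389.2536232079736 282.4751665771958 213.82903567338855 [[0.027, -0.975, 0.219, 0.307], [-1.0, -0.026, 0.011, -0.035], [-0.005, -0.219, -0.976, 1.024], [0.0, 0.0, 0.0, 1.0]]
side 416.39048898374546 280.4884107135699 215.6082430570349 [[0.952, -0.16, 0.26, 0.204], [-0.305, -0.482, 0.822, -1.082], [-0.006, -0.862, -0.507, 0.634], [0.0, 0.0, 0.0, 1.0]]
```

View pics/top0.png

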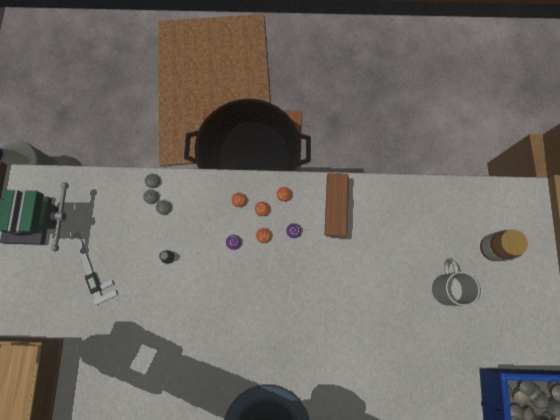

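View pics/side0.png

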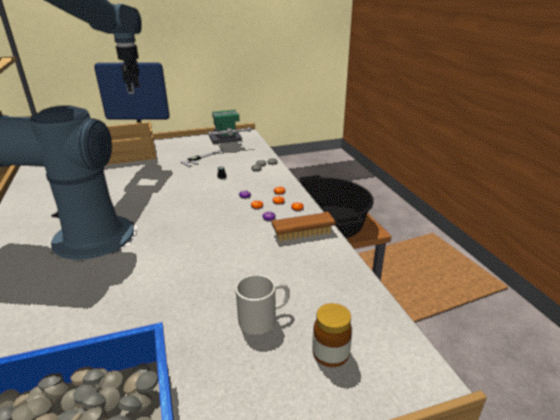

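The top view shows four orange discs at (239,200), (262,209), (284,194) and (263,235). The purple look-alikes at (233,242) and (293,230) aren't meant. The greys are at (152,181), (151,197) and (163,207), the brush is at (337,205), and the tub mouth is around (248,145). Next I'll measure these and confirm them in one enlarged crop.

```bash
cat > h.py <<'E'
from station import robot, optics
import cv2,numpy as np
def ray(n,u,v,z):
    c=optics.get_calibration(n);M=np.linalg.inv(c['extrinsics'])
    d=M[:3,:3]@[(u-c['cx'])/c['fx'],(v-c['cy'])/c['fy'],1];o=M[:3,3]
    return np.round((o+d*(z-o[2])/d[2])[:2],4)
def blobs(im):
    hsv=cv2.cvtColor(im,cv2.COLOR_RGB2HSV);r={}
    for k,lo,hi in(('orange',(3,150,110),(14,255,255)),('purple',(120,70,40),(160,255,255))):
        m=cv2.inRange(hsv,lo,hi);m=cv2.morphologyEx(m,cv2.MORPH_CLOSE,np.ones((5,5)))
        n,_,st,ce=cv2.connectedComponentsWithStats(m)
        r[k]=[(*np.round(ce[i],1),st[i,4]) for i in range(1,n) if 40<st[i,4]<400]
    return r
def look(name=None):
    im=optics.read_camera('top')
    if name: cv2.imwrite(f'pics/{name}.png',cv2.resize(im[80:290,130:380],None,fx=2.8,fy=2.8,interpolation=cv2.INTER_CUBIC)[:,:,::-1])
    for k,b in blobs(im).items():
        for u,v,a in b: print(k,u,v,a,ray('top',u,v,.009))
E
python3 - <<'E'
from h import *
look('crop1')
print('edge',[ray('top',u,v,0) for u,v in((180,168),(260,170),(330,172),(450,175))])
print('tub rim L,R,top',[ray('top',u,v,-.04) for u,v in((196,148),(301,148),(248,102))])
print('brush top corners',[ray('top',u,v,.042) for u,v in((328,174),(348,175),(326,235),(347,237))])
print('grey',[ray('top',u,v,.009) for u,v in((152,181),(151,197),(163,207))])
c=optics.get_calibration('wrist');print(c['fx'],c['cx'],c['cy'],np.round(c['tool_from_camera'],3).tolist())
E
```

```text
orange 283.5 193.7 138 [ 0.5904 -0.0253]
orange 238.2 199.3 134 [0.5716 0.0964]
orange 261.7 208.4 133 [0.5481 0.0321]
orange 262.8 235.1 137 [0.4757 0.0263]
purple 293.2 230.3 149 [ 0.4907 -0.0537]
purple 232.8 241.9 148 [0.4555 0.1046]
edge [array([0.6594, 0.2638]), array([0.6593, 0.0416]), array([ 0.6584, -0.1519]), array([ 0.6582, -0.482 ])]
tub rim L,R,top [array([0.7356, 0.2339]), array([ 0.7434, -0.0721]), array([0.8862, 0.0891])]
brush top corners [array([ 0.6383, -0.1419]), array([ 0.6369, -0.1947]), array([ 0.4747, -0.137 ]), array([ 0.471 , -0.1906])]
grey [array([0.6171, 0.3345]), array([0.5719, 0.3326]), array([0.545 , 0.2975])]
325.19226210127806 284.8500113636598 211.4420155348483 [[-0.0, -0.95, -0.314, 0.079], [1.0, -0.0, -0.001, 0.001], [0.001, -0.314, 0.95, -0.168], [0.0, 0.0, 0.0, 1.0]]
```

View pics/crop1.png

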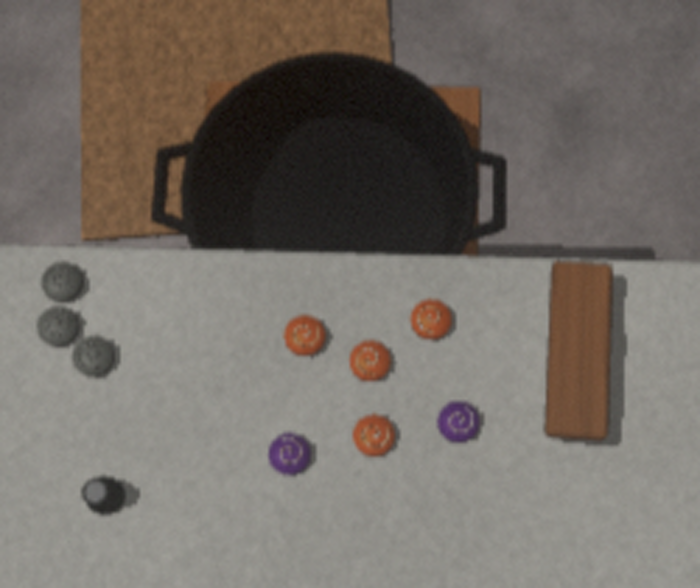

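The crop confirms it: the four orange discs with cream spirals are the targets. The purple pair lie behind them, the greys are off to the left and the brush is to the right. I'll cradle each disc between part-open fingers (32 mm) and push it, front ones first.

```bash
cat > plan.py <<'E'
import numpy as np
from scipy.spatial.transform import Rotation as R
def T(p):  # x,y,z,psi(deg): push direction psi from +x = -tool x
    c,s=np.cos(np.radians(p[3])),np.sin(np.radians(p[3]))
    return np.array(p[:3]),R.from_matrix(np.array([[-c,-s,0],[-s,c,0],[0,0,-1]]))
def rel(base,pts):
    p0,r0=base if isinstance(base[1],R) else T(base)
    for q in pts:
        p,r=T(q);print(np.round(q,3),'->',np.round(r0.inv().apply(p-p0)*100,2),np.round((r0.inv()*r).as_rotvec(degrees=True),1))
E
python3 - <<'E'
from plan import *
from station import robot
s=robot.read_state();q=s['eef_rot']
A=np.array([.590,-.025]);u=np.array([np.cos(np.radians(31)),np.sin(np.radians(31))])
st=A-.033*u; en=A+.065*u
print(st,en)
rel((np.array(s['position']),R.from_quat([q[1],q[2],q[3],q[0]])),[(*st,.15,31),(*st,.04,31)])
E
```

```text
[ 0.56171348 -0.04199626] [0.64571587 0.00847747]
[ 0.562 -0.042  0.15  31.   ] -> [-55.49 -55.19   5.57] [ -0.1  -0.  -45.3]
[ 0.562 -0.042  0.04  31.   ] -> [-55.49 -55.17  16.57] [ -0.1  -0.  -45.3]
```

>>> jog_arm --targets '[-55.5,-55.2,5.5,0,0,-45.3,3.2,-55.5,-55.2,5.5,0,0,-45.3,3.2,-55.5,-55.2,5.5,0,0,-45.3,3.2,-55.5,-55.2,5.5,0,0,-45.3,3.2,-55.5,-55.2,5.5,0,0,-45.3,3.2,-55.5,-55.2,5.5,0,0,-45.3,3.2,-55.5,-55.2,5.5,0,0,-45.3,3.2,-55.5,-55.2,5.5,0,0,-45.3,3.2,-55.5,-55.2,5.5,0,0,-45.3,3.2,-55.5,-55.2,5.5,0,0,-45.3,3.2,-55.5,-55.2,5.5,0,0,-45.3,3.2,-55.5,-55.2,5.5,0,0,-45.3,3.2,-55.5,-55.2,5.5,0,0,-45.3,3.2,-55.5,-55.2,5.5,0,0,-45.3,3.2,-55.5,-55.2,5.5,0,0,-45.3,3.2,-55.5,-55.2,5.5,0,0,-45.3,3.2,-55.5,-55.2,5.5,0,0,-45.3,3.2,-55.5,-55.2,5.5,0,0,-45.3,3.2,-55.5,-55.2,5.5,0,0,-45.3,3.2,-55.5,-55.2,5.5,0,0,-45.3,3.2]'

```text
clock: 2.15
position: [0.5615, -0.0405, 0.1509]
eef_rot: [-0.0, -0.268, 0.963, 0.0]
contact_force: [-0.1, 0.9, -0.2]
width: 0.0321
finger_force: 0.0
```

>>> jog_arm --targets '[0,0,5,0,0,0,3.2,0,0,9,0,0,0,3.2,0,0,12,0,0,0,3.2,0,0,12,0,0,0,3.2]'

```text
clock: 2.55
position: [0.5577, -0.0395, 0.0265]
eef_rot: [-0.004, -0.268, 0.963, 0.002]
contact_force: [0.4, 0.7, -0.3]
width: 0.0319
finger_force: 0.0
```

```bash
python3 - <<'E'
from h import *
print(robot.read_state()['position'])
im=optics.read_camera('wrist');cv2.imwrite('pics/w1.png',im[:,:,::-1])
E
```

```text
[ 0.55770047 -0.03951748  0.02651888]
```

View pics/w1.png

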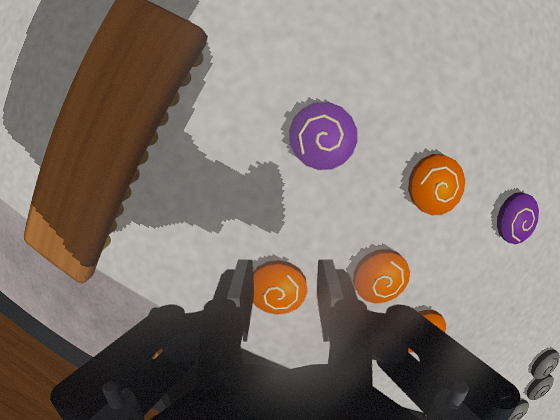

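The wrist view shows A at (278,288) between the fingers, with B clear on the right at (382,277). I'll refine the positions from this fisheye picture.

```bash
cat >> h.py <<'E'
def wray(u,v,z,s):
    from scipy.spatial.transform import Rotation as R
    c=optics.get_calibration('wrist');dx,dy=u-c['cx'],v-c['cy'];r=np.hypot(dx,dy);t=r/c['fx']
    d=np.array([dx/r*np.sin(t),dy/r*np.sin(t),np.cos(t)]);M=np.array(c['tool_from_camera'])
    q=s['eef_rot'];Q=R.from_quat([q[1],q[2],q[3],q[0]]);o=Q.apply(M[:3,3])+s['position'];d=Q.apply(M[:3,:3]@d)
    return np.round((o+d*(z-o[2])/d[2])[:2],4)
E
python3 - <<'E'
from h import *
s=robot.read_state()
for n,u,v in(('A',278,288),('B',382,277),('D',438,184),('P1',323,134)):print(n,wray(u,v,.01,s))
E
```

```text
A [ 0.5941 -0.0257]
B [0.5514 0.0316]
D [0.4789 0.0249]
P1 [ 0.4937 -0.0551]
```

>>> jog_arm --targets '[0,0,1.5,0,0,0,3.2,0,0,2.3,0,0,0,3.2,0,0,2.6,0,0,0,3.2,0,0,2.6,0,0,0,3.2]'

```text
clock: 3.0
position: [0.5621, -0.0417, 0.0049]
eef_rot: [0.0, -0.268, 0.964, -0.0]
contact_force: [0.1, -1.0, 0.2]
width: 0.0323
finger_force: 0.0
```

>>> jog_arm --targets '[-0.6,0,0.2,0,0,0,3.2,-1.4,0,0.2,0,0,0,3.2,-2.3,0,0.2,0,0,0,3.2,-3.2,0,0.2,0,0,0,3.2,-4.1,0,0.2,0,0,0,3.2,-5,0,0.2,0,0,0,3.2,-5.9,0,0.2,0,0,0,3.2,-6.8,0,0.2,0,0,0,3.2,-7.7,0,0.2,0,0,0,3.2,-8.6,0,0.2,0,0,0,3.2,-9.5,0,0.2,0,0,0,3.2,-10.4,0,0.2,0,0,0,3.2,-11.3,0,0.2,0,0,0,3.2,-12.2,0,0.2,0,0,0,3.2,-12.6,0,0.2,0,0,0,3.2,-12.6,0,0.2,0,0,0,3.2]'

```text
clock: 4.6
position: [0.6704, 0.0236, 0.0029]
eef_rot: [0.0, -0.268, 0.963, -0.0]
contact_force: [-0.7, -0.3, -0.6]
width: 0.0319
finger_force: 0.0
```

```bash
python3 - <<'E'
from h import *
from plan import *
look()
im=optics.read_camera('wrist');cv2.imwrite('pics/w2.png',im[:,:,::-1])
s=robot.read_state();q=s['eef_rot'];print(s['position'])
b=(np.array(s['position']),R.from_quat([q[1],q[2],q[3],q[0]]))
rel(b,[(.67,.023,.07,0),(.5425,.0960,.07,0),(.5425,.0960,.003,0)])
E
```

```text
orange 283.5 193.7 140 [ 0.5904 -0.0253]
orange 265.0 209.1 61 [0.5464 0.0231]
orange 263.0 235.0 147 [0.4759 0.0258]
purple 293.3 230.3 155 [ 0.4907 -0.0539]
[0.66980686 0.02328749 0.00275824]
[0.67  0.023 0.07  0.   ] -> [ 0.   -0.03 -6.72] [ 0. -0. 31.]
[0.542 0.096 0.07  0.   ] -> [ 7.16 12.8  -6.72] [ 0. -0. 31.]
[0.542 0.096 0.003 0.   ] -> [ 7.16 12.8  -0.02] [ 0. -0. 31.]
```

View pics/w2.png

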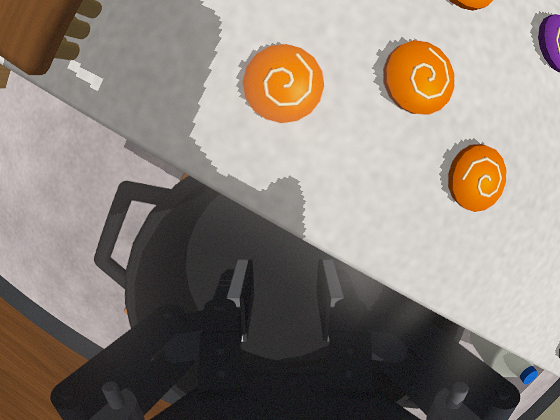

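A at top (283.5,193.7) hasn't moved: the fingertips passed over or around it. I need the true fingertip height, so I'll check the side camera.

```bash
python3 - <<'E'
from h import *
im=optics.read_camera('side')
c=optics.get_calibration('side')
def pr(p):
    q=np.array(c['extrinsics'])@[*p,1];return c['fx']*q[0]/q[2]+c['cx'],c['fy']*q[1]/q[2]+c['cy']
x0,y0=int(pr((.67,.023,0))[0])-65,int(pr((.67,.023,0))[1])-75
cv2.imwrite('pics/s2.png',cv2.resize(im[y0:y0+110,x0:x0+140],None,fx=5.4,fy=5.4,interpolation=cv2.INTER_CUBIC)[:,:,::-1])
for z in(0,.02,.04,.08):print(z,[(np.array(pr((.67,.023,z)))-[x0,y0])*5.4])
E
```

```text
0 [array([354.27477909, 410.22780692])]
0.02 [array([355.46623369, 380.55830773])]
0.04 [array([356.67586822, 350.43609351])]
0.08 [array([359.15136726, 288.79143095])]
```

View pics/s2.png

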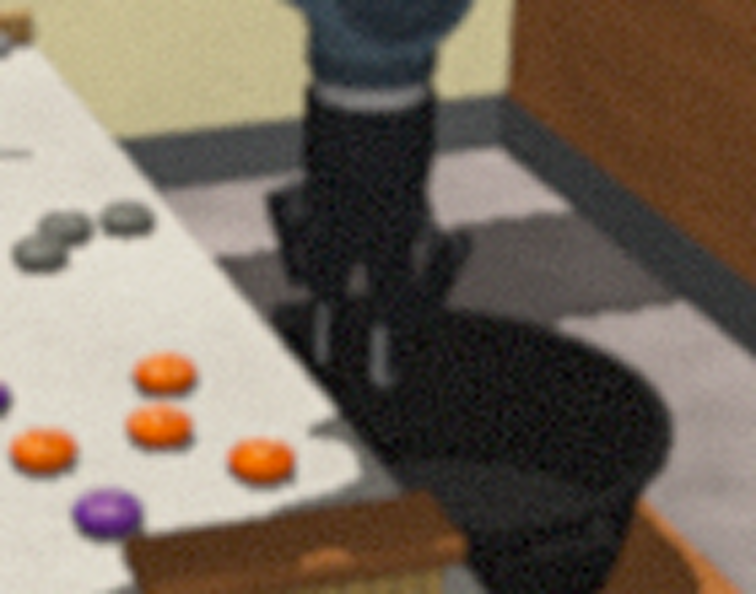

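In the side crop the pads end around (322,365) and (383,387), about 20 mm above the TCP's height. So the tips passed over the discs. I'll go back behind A and feel for the table.

>>> jog_arm --targets '[0,0,-4,0,0,0,3.2,4,0,-4,0,0,0,3.2,9,0,-4,0,0,0,3.2,12.4,0,-4,0,0,0,3.2,12.4,0,-2,0,0,0,3.2,12.4,0,0,0,0,0,3.2,12.4,0,0.3,0,0,0,3.2,12.4,0,0.6,0,0,0,3.2,12.4,0,0.6,0,0,0,3.2]'

```text
clock: 5.65
position: [0.5642, -0.0407, -0.0027]
eef_rot: [0.0, -0.268, 0.964, -0.0]
contact_force: [0.4, 0.5, -0.2]
width: 0.0321
finger_force: 0.0
```

>>> jog_arm --targets '[0,0,0.3,0,0,0,3.2,0,0,0.6,0,0,0,3.2,0,0,0.8,0,0,0,3.2,0,0,0.8,0,0,0,3.2]'

```text
clock: 6.05
position: [0.5636, -0.0405, -0.0114]
eef_rot: [-0.0, -0.268, 0.964, 0.0]
contact_force: [-0.4, -0.0, 0.5]
width: 0.0321
finger_force: 0.0
```

>>> jog_arm --targets '[0,0,0.2,0,0,0,3.2,0,0,0.4,0,0,0,3.2,0,0,0.4,0,0,0,3.2]'

```text
clock: 6.35
position: [0.5635, -0.0406, -0.0155]
eef_rot: [-0.0, -0.268, 0.964, 0.0]
contact_force: [-0.6, -0.4, 0.0]
width: 0.0322
finger_force: 0.0
```

```bash
python3 - <<'E'
from h import *
im=optics.read_camera('side');c=optics.get_calibration('side')
q=np.array(c['extrinsics'])@[.59,-.0255,.01,1];u,v=int(c['fx']*q[0]/q[2]+c['cx']),int(c['fy']*q[1]/q[2]+c['cy'])
cv2.imwrite('pics/s3.png',cv2.resize(im[v-40:v+20,u-45:u+35],None,fx=8,fy=8,interpolation=cv2.INTER_CUBIC)[:,:,::-1])
E
```

```text
(no output)
```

View pics/s3.png

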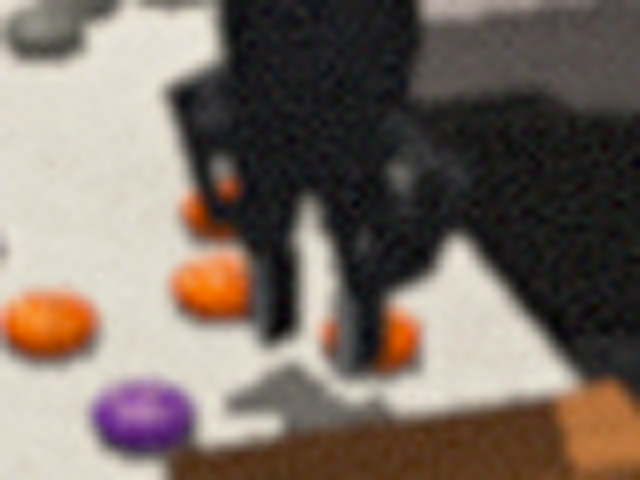

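The fingertips at crop (278,340) and (353,372) are still a little above their shadows. I'll keep lowering.

>>> jog_arm --targets '[0,0,0.2,0,0,0,3.2,0,0,0.4,0,0,0,3.2,0,0,0.4,0,0,0,3.2]'

```text
clock: 6.7
position: [0.5635, -0.0406, -0.0195]
eef_rot: [-0.0, -0.268, 0.964, 0.0]
contact_force: [-0.2, 0.5, -0.4]
width: 0.0319
finger_force: 0.0
```

```bash
python3 - <<'E'
from h import *
c=optics.get_calibration('side');E=np.array(c['extrinsics'])
def pr(p):
    q=E@[*p,1];return np.array([c['fx']*q[0]/q[2]+c['cx'],c['fy']*q[1]/q[2]+c['cy']])
u,v=np.floor(pr((.59,-.0255,.01)))
for y in(-.023,.023):
  for z in(0,.005,.01,.015,.02):print(y,z,np.round((pr((.5635-.515*y,-.0406+.857*y,z))-[u-45,v-40])*8))
E
```

```text
-0.023 0 [358. 399.]
-0.023 0.005 [358. 388.]
-0.023 0.01 [358. 376.]
-0.023 0.015 [358. 365.]
-0.023 0.02 [358. 353.]
0.023 0 [265. 360.]
0.023 0.005 [265. 349.]
0.023 0.01 [265. 337.]
0.023 0.015 [265. 326.]
0.023 0.02 [265. 314.]
```

Tips sit about 25 mm above the TCP's height, so a TCP at z = -0.022 puts them at about 3 mm. Now I'll push A.

>>> jog_arm --targets '[0,0,0.25,0,0,0,3.2,-0.6,0,0.25,0,0,0,3.2,-1.4,0,0.25,0,0,0,3.2,-2.3,0,0.25,0,0,0,3.2,-3.2,0,0.25,0,0,0,3.2,-4.1,0,0.25,0,0,0,3.2,-5,0,0.25,0,0,0,3.2,-5.9,0,0.25,0,0,0,3.2,-6.8,0,0.25,0,0,0,3.2,-7.7,0,0.25,0,0,0,3.2,-8.6,0,0.25,0,0,0,3.2,-9.5,0,0.25,0,0,0,3.2,-10.4,0,0.25,0,0,0,3.2,-11.3,0,0.25,0,0,0,3.2,-12.2,0,0.25,0,0,0,3.2,-12.5,0,0.25,0,0,0,3.2,-12.5,0,0.25,0,0,0,3.2]'

```text
clock: 8.4
position: [0.6712, 0.024, -0.0216]
eef_rot: [0.0, -0.268, 0.963, -0.0]
contact_force: [-0.6, 0.2, -0.2]
width: 0.0319
finger_force: 0.0
```

```bash
python3 - <<'E'
from h import *
from plan import *
look()
im=optics.read_camera('wrist');cv2.imwrite('pics/w3.png',im[:,:,::-1])
s=robot.read_state();q=s['eef_rot'];print(s['position'])
b=(np.array(s['position']),R.from_quat([q[1],q[2],q[3],q[0]]))
rel(b,[(.67,.023,.03,0),(.543,.0960,.03,0),(.543,.0960,-.022,0)])
E
```

```text
orange 265.6 209.2 47 [0.5461 0.0215]
orange 263.0 235.1 146 [0.4757 0.0258]
purple 293.3 230.3 152 [ 0.4907 -0.0539]
[ 0.67061007  0.02376013 -0.02176645]
[0.67  0.023 0.03  0.   ] -> [ 0.09 -0.03 -5.18] [ 0. -0. 31.]
[0.543 0.096 0.03  0.   ] -> [ 7.21 12.77 -5.17] [ 0. -0. 31.]
[ 0.543  0.096 -0.022  0.   ] -> [ 7.21 12.77  0.03] [ 0. -0. 31.]
```

View pics/w3.png

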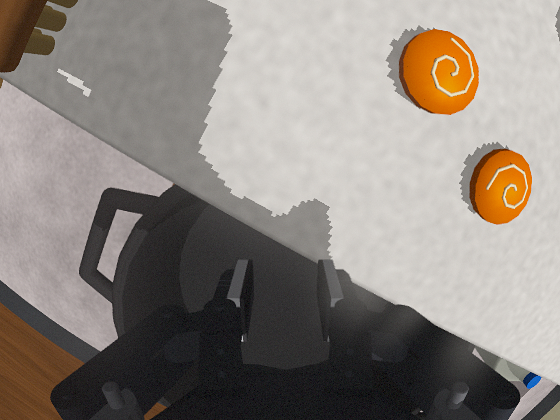

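A is off the table: it's missing from the top and wrist views, and the table around B and C is clear. Next is C, with the push straight along +x.

>>> jog_arm --targets '[0,0,-5.2,0,0,8,3.2,2.5,4.3,-5.2,0,0,16,3.2,5,8.6,-5.2,0,0,24,3.2,7.2,12.8,-5.2,0,0,31,3.2,7.2,12.8,-5.2,0,0,31,3.2,7.2,12.8,-5.2,0,0,31,3.2,7.2,12.8,-3,0,0,31,3.2,7.2,12.8,-1,0,0,31,3.2,7.2,12.8,0,0,0,31,3.2,7.2,12.8,0,0,0,31,3.2]'

```text
clock: 9.5
position: [0.5429, 0.0958, -0.0228]
eef_rot: [-0.001, -0.0, 1.0, -0.0]
contact_force: [-0.7, 0.3, 0.2]
width: 0.0317
finger_force: 0.0
```

>>> jog_arm --targets '[-0.6,0,0,0,0,0,3.2,-1.4,0,0,0,0,0,3.2,-2.3,0,0,0,0,0,3.2,-3.2,0,0,0,0,0,3.2,-4.1,0,0,0,0,0,3.2,-5,0,0,0,0,0,3.2,-5.9,0,0,0,0,0,3.2,-6.8,0,0,0,0,0,3.2,-7.7,0,0,0,0,0,3.2,-8.6,0,0,0,0,0,3.2,-9.5,0,0,0,0,0,3.2,-10.4,0,0,0,0,0,3.2,-11.3,0,0,0,0,0,3.2,-12.2,0,0,0,0,0,3.2,-12.7,0,0,0,0,0,3.2,-12.7,0,0,0,0,0,3.2,-12.7,0,-5,0,0,0,3.2,-9,-2,-5.2,0,0,0,3.2,-5,-4,-5.2,0,0,0,3.2,-1,-6,-5.2,0,0,0,3.2]'

```text
clock: 11.5
position: [0.5518, 0.0359, 0.0307]
eef_rot: [0.0, -0.001, 1.0, -0.0]
contact_force: [1.0, -0.6, 0.5]
width: 0.032
finger_force: 0.0
```

```bash
python3 - <<'E'
from h import *
look()
s=robot.read_state();print(s['position'])
im=optics.read_camera('wrist')
for k,b in blobs(im).items(): print(k,b)
hsv=cv2.cvtColor(im,cv2.COLOR_RGB2HSV);n,_,st,ce=cv2.connectedComponentsWithStats(cv2.inRange(hsv,(3,120,70),(16,255,255)))
for i in range(1,n):
    if st[i,4]>200: print(ce[i],st[i],wray(*ce[i],.01,s))
E
```

```text
orange 264.2 235.2 118 [0.4755 0.0226]
purple 292.8 230.6 140 [ 0.4898 -0.0526]
[0.54264333 0.03504173 0.02695005]
orange []
purple []
[269.02069179 131.87955528] [ 235   98   69   68 3238] [0.4769 0.0262]
[ 24.8600823  275.84303351] [   0  152   74  210 6804] [ 0.5823 -0.188 ]
[280.02854938 246.3599537 ] [ 249  216   63   61 2592] [0.5472 0.0322]
[ 24.68334476 405.81082934] [   0  383   63   37 1459] [ 0.7945 -0.3095]
[538.8040293  407.11630037] [ 508  387   52   33 1092] [0.7908 0.365 ]
```

C is gone, B is at (0.548, 0.032) and D at (0.477, 0.026). Next is B.

>>> jog_arm --targets '[3.2,-0.4,0,0,0,0,3.2,3.2,-0.4,0,0,0,0,3.2,3.2,-0.4,2.5,0,0,0,3.2,3.2,-0.4,4.5,0,0,0,3.2,3.2,-0.4,5.1,0,0,0,3.2,3.2,-0.4,5.1,0,0,0,3.2]'

```text
clock: 12.2
position: [0.5212, 0.0326, -0.0212]
eef_rot: [-0.001, -0.0, 1.0, 0.0]
contact_force: [0.8, 0.2, 0.1]
width: 0.0321
finger_force: 0.0
```

>>> jog_arm --targets '[-0.6,0,0,0,0,0,3.2,-1.4,0,0,0,0,0,3.2,-2.3,0,0,0,0,0,3.2,-3.2,0,0,0,0,0,3.2,-4.1,0,0,0,0,0,3.2,-5,0,0,0,0,0,3.2,-5.9,0,0,0,0,0,3.2,-6.8,0,0,0,0,0,3.2,-7.7,0,0,0,0,0,3.2,-8.6,0,0,0,0,0,3.2,-9.5,0,0,0,0,0,3.2,-10.4,0,0,0,0,0,3.2,-11.3,0,0,0,0,0,3.2,-12.2,0,0,0,0,0,3.2,-13.1,0,0,0,0,0,3.2,-14,0,0,0,0,0,3.2,-14.9,0,0,0,0,0,3.2,-14.9,0,0,0,0,0,3.2,-14.9,0,-5,0,0,0,3.2,-10,0,-5,0,0,0,3.2]'

```text
clock: 14.2
position: [0.6306, 0.031, 0.0375]
eef_rot: [0.009, -0.0, 1.0, -0.001]
contact_force: [0.9, -0.5, 1.5]
width: 0.0318
finger_force: 0.0
```

>>> jog_arm --targets '[5,-0.2,0,0,0,0,3.2,10,-0.4,0,0,0,0,3.2,15,-0.6,0,0,0,0,3.2,17.3,-0.6,0,0,0,0,3.2,17.3,-0.6,0,0,0,0,3.2,17.3,-0.6,0,0,0,0,3.2]'

```text
clock: 14.8
position: [0.4489, 0.0262, 0.0299]
eef_rot: [0.001, -0.0, 1.0, -0.0]
contact_force: [0.3, -0.5, 0.9]
width: 0.032
finger_force: 0.0
```

```bash
python3 - <<'E'
from h import *
s=robot.read_state();print(s['position'])
im=optics.read_camera('wrist')
hsv=cv2.cvtColor(im,cv2.COLOR_RGB2HSV)
n,_,st,ce=cv2.connectedComponentsWithStats(cv2.inRange(hsv,(3,120,70),(16,255,255)))
for i in range(1,n):
    if st[i,4]>200: print(ce[i],st[i],wray(*ce[i],.01,s))
look()
E
```

```text
[0.44885865 0.02615221 0.02989607]
[284.50771945 272.67534186] [ 255  246   60   55 2267] [0.4741 0.0261]
[ 49.57889148 327.69929921] [   8  275   82  113 4709] [ 0.546  -0.1931]
[ 24.10932203 407.5720339 ] [   0  387   63   33 1180] [ 0.719 -0.336]
[538.81635071 409.01421801] [508 391  52  29 844] [0.7138 0.3708]
purple 293.7 230.2 137 [ 0.491 -0.055]
```

B is gone and D is ahead of the fingers. I'll descend and push D.

>>> jog_arm --targets '[0.3,0,2.5,0,0,0,3.2,0.3,0,4.5,0,0,0,3.2,0.3,0,5.1,0,0,0,3.2,0.3,0,5.1,0,0,0,3.2,-0.4,0,5.1,0,0,0,3.2,-1.3,0,5.1,0,0,0,3.2,-2.2,0,5.1,0,0,0,3.2,-3.1,0,5.1,0,0,0,3.2,-4,0,5.1,0,0,0,3.2,-4.9,0,5.1,0,0,0,3.2,-5.8,0,5.1,0,0,0,3.2,-6.7,0,5.1,0,0,0,3.2,-7.6,0,5.1,0,0,0,3.2,-8.5,0,5.1,0,0,0,3.2,-9.4,0,5.1,0,0,0,3.2,-10.3,0,5.1,0,0,0,3.2]'

```text
clock: 16.5
position: [0.5519, 0.0264, -0.0216]
eef_rot: [-0.0, -0.0, 1.0, 0.0]
contact_force: [-0.6, 0.4, 1.4]
width: 0.0323
finger_force: 0.5
```

>>> jog_arm --targets '[-0.9,0,0,0,0,0,3.2,-1.8,0,0,0,0,0,3.2,-2.7,0,0,0,0,0,3.2,-3.6,0,0,0,0,0,3.2,-4.5,0,0,0,0,0,3.2,-5.4,0,0,0,0,0,3.2,-6.3,0,0,0,0,0,3.2,-7.2,0,0,0,0,0,3.2,-8.1,0,0,0,0,0,3.2,-9,0,0,0,0,0,3.2,-9.9,0,0,0,0,0,3.2,-10.8,0,0,0,0,0,3.2,-11.7,0,0,0,0,0,3.2,-12,0,0,0,0,0,3.2,-12,0,0,0,0,0,3.2,-12,0,-5,0,0,0,3.2,-12,0,-10,0,0,0,3.2,-12,0,-15,0,0,0,3.2,-12,0,-20,0,0,0,3.2,-12,0,-22,0,0,0,3.2]'

```text
clock: 18.5
position: [0.6735, 0.0262, 0.2054]
eef_rot: [0.005, -0.0, 1.0, -0.001]
contact_force: [0.5, 0.6, 0.5]
width: 0.0323
finger_force: 0.0
```

>>> jog_arm --targets '[0,5,0,0,0,0,3.2,0,5,0,0,0,0,3.2,0,5,0,0,0,0,3.2,0,5,0,0,0,0,3.2]'

```text
clock: 18.9
position: [0.6706, 0.0761, 0.1976]
eef_rot: [-0.001, -0.0, 1.0, -0.0]
contact_force: [1.0, -0.4, -0.4]
width: 0.0319
finger_force: 0.0
```

```bash
python3 - <<'E'
from h import *
look()
im=optics.read_camera('wrist');im=np.clip(im*1.6,0,255).astype('uint8');cv2.imwrite('pics/w5.png',im[:,:,::-1])
E
```

```text
purple 293.3 230.3 149 [ 0.4907 -0.0539]
purple 232.9 241.7 156 [0.456  0.1044]
```

View pics/w5.png

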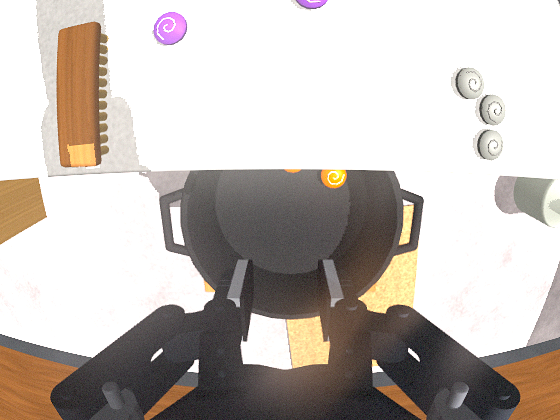

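The table is cleared. Two oranges are visible in the tub at (333,177) and (292,169), and the others may be hidden under the edge. I'll look from farther out.

>>> jog_arm --targets '[-5,0,2,0,0,0,3.2,-10,0,4,0,0,0,3.2,-15,0,8,0,0,0,3.2,-19,0,12,0,0,0,3.2,-19,0,12,0,0,0,3.2,-19,0,12,0,0,0,3.2,-19,0,12,0,0,0,3.2]'

```text
clock: 19.7
position: [0.8606, 0.0758, 0.077]
eef_rot: [-0.001, 0.0, 1.0, 0.0]
contact_force: [1.4, 0.7, 0.5]
width: 0.032
finger_force: 0.0
```

```bash
python3 - <<'E'
from h import *
im=optics.read_camera('wrist');im=np.clip(im*1.6,0,255).astype('uint8');cv2.imwrite('pics/w6.png',im[:,:,::-1])
E
```

```text
(no output)
```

View pics/w6.png

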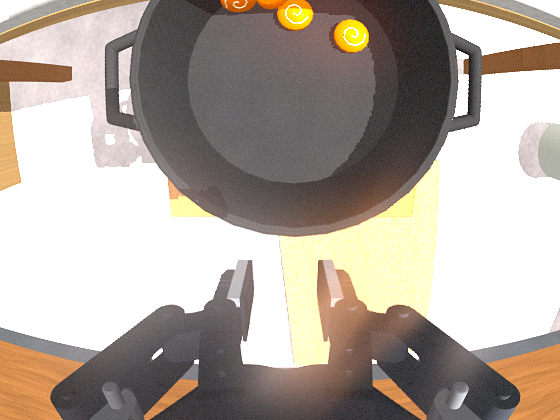

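All four oranges are in the tub, at (238,4), (270,3), (295,14) and (351,36). The arm is clear of everything, so I'm handing in.

```bash
python3 -c "
from station import robot
print(robot.sign_off())"
```

```text
the job is handed in; nothing more can be done
None
```

All four orange shell pieces were swept over the far edge and lie in the tub (seen in the last wrist picture); the grey and purple pieces and the brush were not touched, and I handed in at about 20 s of the 54 s allowed.

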